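# Click the dusting jet onto the air coupler at the mineral stall

## Task

Get the stone-dusting air jet ready: pull the blue sleeve of the air unit's coupler down until it stays back by itself, then take the red jet with the brass nozzle from the wooden rack and push it down gently into the coupler until it is fully home and the sleeve springs forward and locks it. Never force the jet, and leave the jet standing there on its own and the other things on the table where they are.

Things in the scene. Friction and masses are not known exactly. Their poses are not given: they have to be found in the camera images.
- port (a point): Centre of the round boss on top of the grey air unit, 56 mm above the table; z up. The steel coupler stands upright on it, on a stem set to an unknown height: its axis may be 1.5 mm off this point in x and in y, and its mouth (top rim, 30 mm outside, bore 22 mm) is anywhere from 72 to 92 mm above this point. Other coupler heights are told from the mouth down.
- sleeve (a joint): How far the blue sleeve is pulled back (down), m: 0 = forward (start), 0.013 = end stop. A spring pushes it up, 6 N at 0, 12 N at the stop. Pulled past 0.011 and let go, a catch holds it at about 0.010. Forward, its two lock pins block the bore 14 mm below the mouth. A plug tip about 32 mm below the mouth frees the catch: the sleeve springs up and the pins hold the plug.
- valve (a joint): How far a plug pushes down the spring valve in the bore, m: 0 = shut, no plug. Its top lies 21 mm below the mouth; it pushes back with 4 N at 0 and about 10 N at 0.012. A locked plug reads about 0.0085 to 0.012. At 0.012 the plug's shoulder meets the mouth, a hard stop.
- jet_mid (a point): Middle of the loose red jet, 60 mm above its tip; z to the nozzle. About 0.16 kg, 100 mm long, upright in one of the rack's holes. From the tip up, diameters: steel nose 20 mm (foot chamfered to 13) to 12 mm; neck 7 mm to 21 mm; shank 20 mm to 33 mm; shoulder 32 mm to 39 mm; red grip 28 mm to 82 mm; brass nozzle to 100 mm. The shoulder rests on the rack top.
- rack: Wooden rack, fixed to the table, 60 mm (its x) x 205 mm (its y) x 40 mm high; origin at the centre of its foot. Three 25 mm holes in a row along its y, at -66, 0 and +66 mm, hold the red jet and two other heads in any order.
- fan_mid (a point): Another head in the rack, 60 mm above its tip: yellow grip 28 mm in diameter with a flat black fan nozzle, same foot as the jet. Leave it alone.
- cap_mid (a point): Another head in the rack, 60 mm above its tip: black grip 28 mm in diameter with a round top, same foot. Leave it alone.
- beer: Amber bottle, 60 mm in diameter, 210 mm high; origin at the centre of its foot. Leave it.
- can: Drink can, 66 mm in diameter, 115 mm high; origin at the centre of its foot. Leave it.
- geode: Violet stone in a white 62 mm square box, 42 mm high; origin at the centre of its foot. Leave it.
- quartz: Pale stone in a white 62 mm square box, 42 mm high; origin at the centre of its foot. Leave it.
- loupe: Black folding loupe, 67 x 28 x 12 mm; origin under its case. Leave it.
- unit: Grey air unit that carries the coupler, box 140 x 150 x 50 mm, fixed to the table; origin at the centre of its foot. The coupler's blue sleeve is 30 mm high: knurled upper part 42 mm in diameter, 22 mm high, over a collar 50 mm in diameter, 8 mm high. Sleeve forward: its top is 4 mm below the mouth. Under it, fully back, 3 mm stay free over a 33 mm brass nut, itself 60 mm over the table or more.
There are look-alikes about, which are no part of the job. Leave any purple look-alike of the part that bears jet_mid alone.

How it is judged:
By the outcome, as a careful person would: the job done as asked, in the order asked, and still so for the second after the job is handed in, with the robot touching nothing.
It also fails if it takes over 69 s, if anything falls off the work surface, if the arm or the gripper's body presses on something with over 40 N, if the wrist force passes 120 N, or if a joint passes its speed limit or range.

## Robot

A 6-joint arm with a two-finger parallel gripper is mounted at the origin on the work surface. World frame = base frame: x ahead of the robot, y to its left, z up, the work surface at z = 0. Lengths are in m, angles in rad, forces in N, time in s.
With the tool pointing down it reaches from about 0.3 to 0.875 m from the base axis. Payload 6.4 kg.
Tool frame: the origin (TCP) lies at the very end of the fingers, on their centre line; the grasp point (between the pads) lies 19 mm behind it; z points along the fingers, y is the line along which they close (so a half turn about z gives the same grasp; the last joint's range is limited). The gripper opens to 85 mm and grips with 20 to 120 N. Pads are 22 mm wide; open, the fingers measure 114 mm over their backs; the gripper's body (76 mm by 85 mm) begins 54 mm behind the grasp point. The pads swing forward as they close: fully open they stand 13 mm farther back than shut.
Start: joints at [0.931, 0.181, 1.607, -0, 1.354, -0.206], TCP at [0.242, 0.522, 0.231] pointing down, gripper open.
Joint ranges: [-2.99, 2.99], [-0.89, 2.07], [0.3, 2.58], [-1.14, 4.28], [0, 2.63], [-3.12, 3.12]. Speed limits (rad/s): [2.57, 2.57, 3.01, 3.14, 3.14, 3.14].

## Interface

Orientations are given as a unit quaternion [w, x, y, z].
In Python, from rig import monitor, capture, camera_info, hand_in, boxes_of gives the robot as it stands.
- The arm moves only by the tool apply_moves, never from a script. Its arguments are lists of equal length, an entry for each row: "delta_rot": the turn, a rotation vector about the tool's x, y, z in degrees, a list of three; "slide": the shift along the tool's x, y, z in cm, a list of three; "gripper": the finger opening in cm, from 0 to 8.54. A call has 1 to 12 rows; each row shifts and turns the commanded pose from where the row before left it, along the tool's axes as they then stand; what a row does not reach is not made up. A row lasts 1/8 s, in which the tool goes at most 62.5 mm and 10.7 degrees, less where a joint would pass 70% of its speed; a pose out of reach is approached as far as the arm can. A call is refused whole if a number of a shift passes 6.25 or a number of a turn 10.7, either way. A call with a gripper value outside its range is refused whole. The fingers move at their own pace and stop on an object; "grip_force" is the grip in N (left out, the last holds). Time passes only in rows, so rows that do not move let the fingers close. It gives the time, the measured TCP pose, the force, the opening and the grip force at its end, in the units of the state.
- monitor.get_state(): the state, without advancing time (a new reading comes with each control period).
- capture(name): name is "scene" or "top"; returns the picture (384x512x3 uint8, red, green, blue); there is no depth.
- camera_info(name): a dict with "camera_matrix" (3x3 intrinsics, pixels), "rvec" (rotation vector, rad) and "tvec" (3), from world to camera coordinates, as OpenCV has them. Camera axes: x right, y down, z forward; pixel columns grow to the right and rows downward; lengths in m; the calibration is good to about 2 mm. A picture is of the moment at which its call begins. camera_info takes no time and is no camera call.
- hand_in(): hands the job in; it is judged then, once.
Trained networks look in the newest picture that a camera, given by its name, has taken for a name from the list of things; names that differ only in an ending like _2 or _b are one class to them, and where a whole thing is asked for, a point or a joint stands for the part that bears it (a point fixed in the world has none). Each returns a list of dicts, best first, with "confidence" (0 to 1); they miss things now and then, are a little off and sometimes report something else, mostly with a low value. They report only what shows in the picture. A call takes as long as a camera call. They do not tell look-alikes from the thing itself.
- boxes_of(label, camera): "position" ([x, y, z] in m, in world coordinates, good to about 4 mm: the middle of the surface that is visible of it).
The state is a dict: "clock": time; "joints": joint angles; "qd": joint speeds; "effort": joint torques, N m; "tcp_pos": TCP position; "tool_rot": TCP orientation; "force": force on the tool from outside, world axes, zero at the start; "ft_torque": the same for the moment, N m; "gripper_width": finger opening in m; "grasp_force": force on a finger pad.
Only numpy, scipy, OpenCV 4.12 (cv2) and the standard library are available. Lean on these libraries where they do the work, as an engineer would, in place of code of your own. Each camera call takes 0.05 s, during which the arm holds its last target. There are 200 camera calls.

## Working session

There is one attempt and no reset: what is moved stays moved. The work goes in short steps, Python scripts to look and compute and a tool call to move; the robot and the scene stay as the last step left them, time stands still between calls to the robot, and variables do not carry over. Pictures are saved under pics/ and viewed, at most 10 in all, crops included, and the job is handed in when it is done.

Besides the shell and the picture viewer there is one more tool, called after "Call:" by a JSON object that holds its "method" and its "body", one argument or row to a line. apply_moves: Moves the arm, as the interface text tells. Its arguments: {"type":"object","properties":{"delta_rot":{"type":"array","items":{"type":"array","items":{"type":"number"}}},"slide":{"type":"array","items":{"type":"array","items":{"type":"number"}}},"gripper":{"type":"array","items":{"type":"number"}},"grip_force":{"type":"number"}},"required":["delta_rot","slide","gripper"]}

```bash
mkdir -p pics; ls
python3 - <<'E'
from rig import *
import cv2
for c in ("scene","top"):
    im=capture(c); cv2.imwrite(f"pics/{c}0.png",im[...,::-1])
    for l in ["jet_mid","sleeve","unit","rack","fan_mid","cap_mid","beer","can","geode","quartz","loupe"]:
        print(c,l,[(round(d["confidence"],2),[round(float(v),3) for v in d["position"]]) for d in boxes_of(l,c)][:3])
s=monitor.get_state();print(s)
E
```

```text
pics
scene jet_mid [(0.87, [0.667, -0.148, 0.062]), (0.86, [0.6, -0.37, 0.06]), (0.84, [0.466, -0.198, 0.065])]
scene sleeve [(0.74, [0.534, 0.21, 0.113])]
scene unit [(0.65, [0.551, 0.193, 0.047])]
scene rack [(0.91, [0.576, -0.222, 0.041])]
scene fan_mid [(0.57, [0.552, -0.146, 0.077])]
scene cap_mid [(0.75, [0.579, -0.275, 0.074]), (0.62, [0.567, -0.211, 0.075])]
scene beer [(0.93, [0.76, -0.056, 0.115])]
scene can [(0.66, [0.749, 0.102, 0.091])]
scene geode [(0.57, [0.456, -0.012, 0.018])]
scene quartz [(0.72, [0.628, -0.03, 0.021])]
scene loupe [(0.55, [0.527, 0.007, 0.015])]
top jet_mid [(0.73, [0.663, -0.216, 0.079]), (0.64, [0.65, -0.146, 0.081]), (0.63, [0.556, -0.202, 0.086])]
top sleeve [(0.8, [0.516, 0.207, 0.124])]
top unit [(0.76, [0.509, 0.207, 0.048])]
top rack [(0.91, [0.553, -0.199, 0.039]), (0.28, [0.513, 0.207, 0.049])]
top fan_mid [(0.51, [0.539, -0.142, 0.088])]
top cap_mid [(0.57, [0.567, -0.265, 0.086])]
top beer [(0.65, [0.726, -0.043, 0.137])]
top can [(0.82, [0.721, 0.11, 0.118])]
top geode [(0.58, [0.457, -0.011, 0.024])]
top quartz [(0.66, [0.632, -0.022, 0.022]), (0.59, [0.549, -0.197, 0.036])]
top loupe [(0.85, [0.517, 0.006, 0.01])]
{'clock': 1.2, 'joints': array([ 9.30727249e-01,  1.80777332e-01,  1.60700990e+00, -3.00346639e-05,
        1.35380016e+00, -2.06290741e-01]), 'qd': array([-0.00010296, -0.00066965, -0.0020748 ,  0.00148931,  0.00086183,
       -0.00076188]), 'effort': array([ 1.07324988e-03, -4.44842970e+01, -3.51683271e+01, -2.59067247e-04,
        6.12589538e-04, -3.32103220e-06]), 'tcp_pos': array([0.24166715, 0.52175878, 0.23129642]), 'tool_rot': array([ 1.44518371e-05,  2.15189562e-01,  9.76572297e-01, -3.62379698e-06]), 'force': array([-0.30316311,  0.12294844,  0.25771628]), 'ft_torque': array([-0.0520522 , -0.01998631,  0.02977982]), 'grasp_force': 0.0, 'gripper_width': 0.085352619931438}
```

View pics/scene0.png

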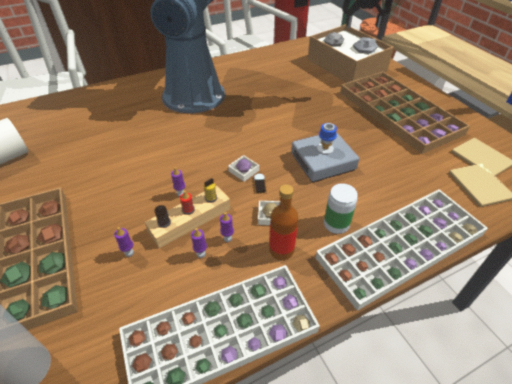

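View pics/top0.png

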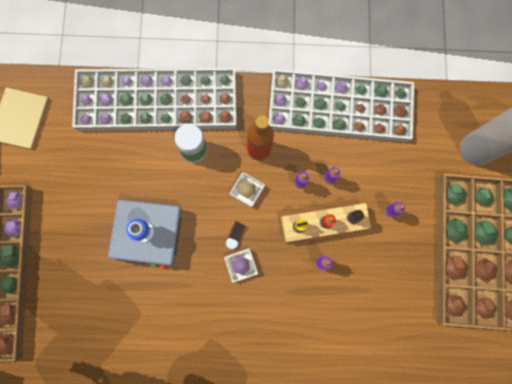

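```bash
cat > h.py <<'E'
import numpy as np, cv2
from rig import *
from scipy.spatial.transform import Rotation as R
def cam(c):
    i=camera_info(c); return np.array(i["camera_matrix"],float),np.array(i["rvec"],float).ravel(),np.array(i["tvec"],float).ravel()
def proj(c,p):
    K,r,t=cam(c); return cv2.projectPoints(np.atleast_2d(np.array(p,float)),r,t,K,None)[0][:,0]
def ray(c,uv,z):
    "world point on plane z through pixel"
    K,r,t=cam(c); M=cv2.Rodrigues(r)[0]; d=M.T@np.linalg.inv(K)@[uv[0],uv[1],1]; o=-M.T@t
    return o+d*(z-o[2])/d[2]
E
python3 - <<'E'
from h import *
for c in("scene","top"):
    K,r,t=cam(c); M=cv2.Rodrigues(r)[0]; print(c,K.round(1).tolist(),(-M.T@t).round(3),M.round(2).tolist())
E
```

```text
scene [[370.6, 0.0, 260.6], [0.0, 370.6, 186.6], [0.0, 0.0, 1.0]] [ 1.171 -0.323  0.736] [[0.45, 0.89, 0.01], [0.64, -0.32, -0.7], [-0.62, 0.32, -0.71]]
top [[449.0, 0.0, 256.0], [0.0, 449.0, 198.3], [0.0, 0.0, 1.0]] [ 0.427 -0.017  1.099] [[0.02, -1.0, 0.03], [-0.99, -0.03, -0.17], [0.17, -0.02, -0.99]]
```

Run:
```python
from h import *
a=cv2.imread("pics/scene0.png");b=cv2.imread("pics/top0.png")
def cr(im,x,y,w,h,W=400,H=300): return cv2.resize(im[y:y+h,x:x+w],(W,H),interpolation=cv2.INTER_NEAREST)
o=np.vstack([np.hstack([cr(a,288,110,80,60),cr(a,145,165,80,60)]),np.hstack([cr(b,98,196,80,60),cr(b,285,190,80,60)])])
cv2.imwrite("pics/crops.png",o)
```

```text
(no output)
```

View pics/crops.png

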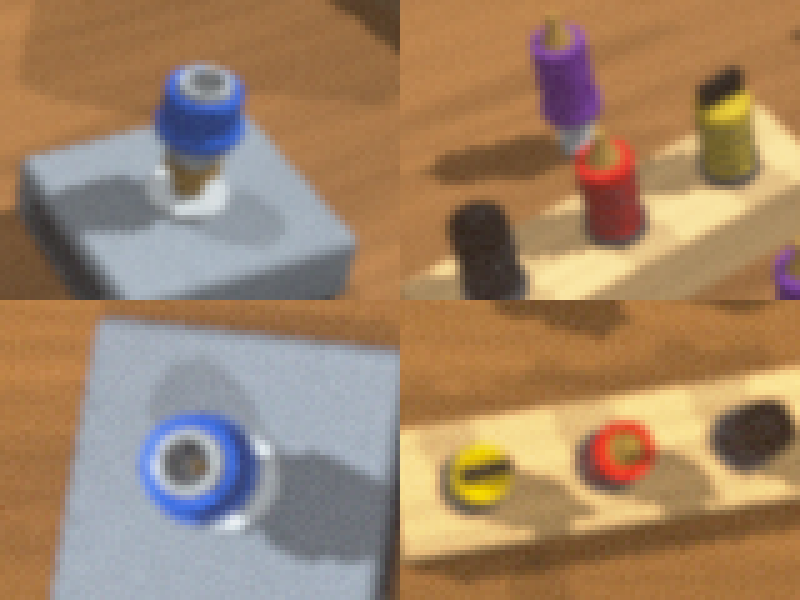

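```bash
cat >> h.py <<'E'
from scipy.optimize import minimize
def cyl(c,x,y,z0,z1,d,S):
    a=np.linspace(0,2*np.pi,48,endpoint=False); P=np.concatenate([np.c_[x+d/2*np.cos(a),y+d/2*np.sin(a),0*a+z] for z in(z0,z1)])
    return cv2.convexHull((((proj(c,P)-S[:2]+.5)*8-.5)*16).round().astype(np.int32))
def render(c,parts,S,w,h):
    m=np.zeros((h*8,w*8),np.uint8)
    for (x,y,z0,z1,d,v) in parts: cv2.fillConvexPoly(m,cyl(c,x,y,z0,z1,d,S),255*v,cv2.LINE_AA,4)
    return cv2.GaussianBlur(cv2.resize(m,(w,h),interpolation=cv2.INTER_AREA)/255.,(0,0),.6)
def sleeve_parts(x,y,m,s=0): return [(x,y,m-.034-s,m-.026-s,.050,1),(x,y,m-.026-s,m-.004-s,.042,1),(x,y,m-.004-s,m,.030,0)]
def jet_parts(x,y,t): return [(x,y,t+.039,t+.082,.028,1),(x,y,t+.082,t+.100,.010,0)]
def soft(im,col):
    f=im.astype(float); r,g,b=f[...,0],f[...,1],f[...,2]
    k=(b-r)/(b+r+1) if col=="blue" else (r-g)/(r+g+1)
    lo,hi=(.1,.55) if col=="blue" else (.4,.7)
    return np.clip((k-lo)/(hi-lo),0,1)
def fit(ims,cams,parts,p0,col,n=44,free=None):
    data=[]
    for c in cams:
        ctr=proj(c,[parts(*p0)[0][0],parts(*p0)[0][1],np.mean([q[2] for q in parts(*p0)])])[0].round()
        S=(ctr-n//2).astype(int); data.append((c,S,soft(ims[c],col)[S[1]:S[1]+n,S[0]:S[0]+n]))
    f=lambda p:sum(((render(c,parts(*p),S,n,n)-t)**2).sum() for c,S,t in data)
    p0=np.array(p0,float); sim=np.vstack([p0]+[p0+.006*e for e in np.eye(len(p0))])
    r=minimize(f,p0,method="Nelder-Mead",options=dict(initial_simplex=sim,xatol=1e-4,fatol=1e-3)); return r.x,r.fun
E
python3 - <<'E'
from h import *
ims={c:cv2.imread(f"pics/{c}0.png")[...,::-1] for c in("scene","top")}
for cs in(["scene","top"],["scene"],["top"]):
    print(cs,fit(ims,cs,sleeve_parts,[.516,.207,.138],"blue"), fit(ims,cs,jet_parts,[.556,-.202,.007],"red"))
p=fit(ims,cs,lambda x,y:jet_parts(x,y,.007),[.556,-.202],"red");print(p)
p=fit(ims,["scene"],lambda x,y:jet_parts(x,y,.007),[.556,-.202],"red");print(p)
# boss
for c in ims:
  f=soft(ims[c],"blue");print(c,f.max(),f.sum())
E
```

```text
['scene', 'top'] (array([0.51941365, 0.22060226, 0.13088002]), np.float64(74.62299120824045)) (array([ 0.55363364, -0.2071487 ,  0.00178358]), np.float64(226.99691671494466))
['scene'] (array([0.42549098, 0.30189296, 0.03870916]), np.float64(10.31221166379591)) (array([-2.56311476,  0.34077316, -3.31744436]), np.float64(6.560703207295402))
['top'] (array([0.52486194, 0.23406099, 0.07174117]), np.float64(27.19345943237895)) (array([ 0.98393356, -0.8756875 , -3.6688702 ]), np.float64(7.547765091412537))Traceback (most recent call last):
  File "<stdin>", line 5, in <module>
  File "h.py", line 34, in fit
    r=minimize(f,p0,method="Nelder-Mead",options=dict(initial_simplex=sim,xatol=1e-4,fatol=1e-3)); return r.x,r.fun
    res = _minimize_neldermead(fun, x0, args, callback, bounds=bounds,
                               **options)
    fxr = func(xr)
    fx = function(np.copy(x), *(wrapper_args + args))
  File "h.py", line 32, in <lambda>
    f=lambda p:sum(((render(c,parts(*p),S,n,n)-t)**2).sum() for c,S,t in data)
               ~~~^^^^^^^^^^^^^^^^^^^^^^^^^^^^^^^^^^^^^^^^^^^^^^^^^^^^^^^
[... 191 characters left out ...]
, in render
    for (x,y,z0,z1,d,v) in parts: cv2.fillConvexPoly(m,cyl(c,x,y,z0,z1,d,S),255*v,cv2.LINE_AA,4)
                                                       ~~~^^^^^^^^^^^^^^^^^
  File "h.py", line 15, in cyl
    return cv2.convexHull((((proj(c,P)-S[:2]+.5)*8-.5)*16).round().astype(np.int32))
                             ~~~~^^^^^
  File "h.py", line 7, in proj
    K,r,t=cam(c); return cv2.projectPoints(np.atleast_2d(np.array(p,float)),r,t,K,None)[0][:,0]
          ~~~^^^
  File "h.py", line 5, in cam
    i=camera_info(c); return np.array(i["camera_matrix"],float),np.array(i["rvec"],float).ravel(),np.array(i["tvec"],float).ravel()
ValueError: time passes only in moves, steps and waits
```

```bash
python3 - <<'E'
s=open("h.py").read()
s=s.replace("def cam(c):","import functools\n@functools.cache\ndef cam(c):")
open("h.py","w").write(s)
E
python3 - <<'E'
from h import *
ims={c:cv2.imread(f"pics/{c}0.png")[...,::-1] for c in("scene","top")}
T=[]
for c in ims:
  for pp,col in((sleeve_parts(.516,.207,.138),"blue"),(jet_parts(.556,-.202,.007),"red")):
    ctr=proj(c,[pp[0][0],pp[0][1],pp[0][3]])[0].round();S=(ctr-22).astype(int);print(c,ctr)
    im=ims[c][S[1]:S[1]+44,S[0]:S[0]+44]; m=soft(ims[c],col)[S[1]:S[1]+44,S[0]:S[0]+44]; r=render(c,pp,S,44,44)
    T.append(np.hstack([im[...,::-1]]+[np.repeat((v*255).astype(np.uint8)[...,None],3,2) for v in(m,r)]))
cv2.imwrite("pics/dbg.png",cv2.resize(np.vstack(T),None,fx=3.4,fy=3.4,interpolation=0))
E
```

```text
scene [323. 132.]
scene [187. 195.]
top [142. 230.]
top [326. 219.]
```

View pics/dbg.png

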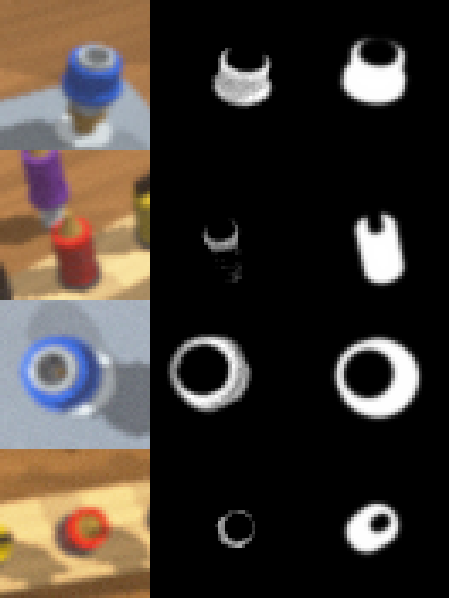

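Run:
```python
from h import *
ims={c:cv2.imread(f"pics/{c}0.png")[...,::-1].astype(int) for c in("scene","top")}
for c,y,x0,col in(("scene",132,310,0),("scene",136,310,0),("top",230,118,0),("scene",208,170,1),("top",220,310,1)):
    l=ims[c][y,x0:x0+36]; print(c,col,[(tuple(map(int,v))) for v in l[::2]])
```

```text
scene 0 [(171, 121, 73), (159, 115, 73), (151, 109, 68), (144, 103, 62), (132, 99, 95), (65, 72, 125), (49, 65, 114), (45, 64, 119), (52, 78, 145), (56, 79, 155), (52, 81, 162), (57, 89, 171), (54, 81, 154), (128, 119, 139), (176, 128, 87), (176, 128, 78), (173, 124, 78), (169, 121, 76)]
scene 0 [(162, 129, 105), (155, 135, 120), (166, 160, 158), (168, 169, 175), (151, 158, 169), (66, 83, 139), (50, 68, 125), (47, 65, 112), (48, 63, 115), (50, 67, 120), (44, 62, 116), (51, 72, 133), (54, 92, 181), (107, 133, 197), (166, 174, 185), (170, 156, 145), (165, 120, 80), (167, 118, 72)]
top 0 [(163, 173, 181), (166, 177, 188), (164, 176, 189), (163, 171, 185), (113, 143, 225), (167, 188, 239), (172, 178, 185), (96, 95, 96), (96, 93, 98), (117, 108, 99), (120, 107, 100), (175, 182, 179), (122, 130, 170), (66, 104, 205), (56, 73, 128), (71, 90, 147), (140, 144, 158), (157, 162, 163)]
scene 1 [(171, 125, 79), (170, 134, 92), (183, 149, 104), (182, 151, 104), (168, 138, 98), (162, 135, 96), (106, 73, 59), (105, 47, 38), (111, 52, 44), (117, 54, 47), (140, 55, 49), (134, 57, 52), (178, 146, 111), (246, 222, 158), (248, 224, 160), (247, 225, 160), (247, 224, 159), (247, 226, 161)]
top 1 [(247, 222, 143), (247, 222, 148), (248, 224, 149), (248, 224, 146), (244, 211, 142), (150, 122, 91), (119, 69, 66), (218, 58, 40), (225, 97, 45), (167, 125, 58), (159, 125, 59), (148, 110, 58), (169, 63, 39), (183, 115, 75), (186, 150, 102), (208, 170, 110), (229, 190, 123), (238, 206, 137)]
```

```bash
sed -i 's/lo,hi=(.1,.55) if col=="blue" else (.4,.7)/lo,hi=(.05,.36) if col=="blue" else (.15,.36)/' h.py
python3 - <<'E'
from h import *
ims={c:cv2.imread(f"pics/{c}0.png")[...,::-1] for c in("scene","top")}
for n,cs in((44,["scene","top"]),):
    print(cs,fit(ims,cs,sleeve_parts,[.516,.207,.138],"blue",36), fit(ims,cs,jet_parts,[.556,-.202,.007],"red",36))
for m in(.132,.138,.144):
  for c in ims: print(m,c,fit(ims,[c],lambda x,y:sleeve_parts(x,y,m),[.516,.207],"blue",36))
for c in ims: print(c,fit(ims,[c],lambda x,y:jet_parts(x,y,.007),[.556,-.202],"red",32))
T=[]
# rack: plank mask
f=ims["top"].astype(int); m=((f[...,0]>200)&(f[...,2]>110)&(f[...,0]-f[...,2]>60)).astype(np.uint8); m[:,:270]=0;m[:,380:]=0;m[:195]=0;m[255:]=0
pts=np.argwhere(m)[:,::-1]; q=cv2.boxPoints(cv2.minAreaRect(pts.astype(np.float32))); print([ray("top",p,.04)[:2].round(4).tolist() for p in q])
E
```

```text
['scene', 'top'] (array([0.51955852, 0.22044313, 0.13104979]), np.float64(30.136254893160565)) (array([ 0.55476298, -0.20748097,  0.00630462]), np.float64(72.8699251028423))
0.132 scene (array([0.52044389, 0.22197809]), np.float64(8.632323803072097))
0.132 top (array([0.51915331, 0.21942662]), np.float64(11.422172940744336))
0.138 scene (array([0.52661847, 0.21701634]), np.float64(10.514474095307346))
0.138 top (array([0.51854135, 0.21797912]), np.float64(13.051660740594503))
0.144 scene (array([0.53264813, 0.21188017]), np.float64(12.624693119157467))
0.144 top (array([0.51795044, 0.21652767]), np.float64(15.053270530887215))
scene (array([ 0.55639164, -0.20638435]), np.float64(23.108497249985867))
top (array([ 0.55435407, -0.20959701]), np.float64(22.144600086203866))
[[0.5649, -0.1025], [0.6035, -0.3058], [0.5438, -0.3144], [0.5062, -0.1128]]
```

Call:
{"method": "apply_moves", "body": {
  "delta_rot": [
    [0,0,9.1],
    [0,0,9.1],
    [0,0,9.1],
    [0,0,9.1],
    [0,0,9.1],
    [0,0,9.1]
  ],
  "slide": [
    [0,0,0],
    [0,0,0],
    [0,0,0],
    [0,0,0],
    [0,0,0],
    [0,0,0]
  ],
  "gripper": [8.54,8.54,8.54,8.54,8.54,8.54]
}}

```text
clock: 1.95
tcp_pos: [0.2417, 0.5218, 0.2313]
tool_rot: [-0.0, 0.641, 0.767, 0.0]
force: [0.8, -0.1, 0.1]
gripper_width: 0.0853
grasp_force: 0.0
```

Call:
{"method": "apply_moves", "body": {
  "delta_rot": [
    [0,0,0],
    [0,0,0],
    [0,0,0],
    [0,0,0],
    [0,0,0],
    [0,0,0],
    [0,0,0],
    [0,0,0],
    [0,0,0],
    [0,0,0],
    [0,0,0],
    [0,0,0]
  ],
  "slide": [
    [-3.47,2.18,0],
    [-3.47,2.18,0],
    [-3.47,2.18,0],
    [-3.47,2.18,0],
    [-3.47,2.18,0],
    [-3.47,2.18,0],
    [-3.47,2.18,0],
    [-3.47,2.18,0],
    [-3.47,2.18,0],
    [-3.47,2.18,0],
    [0,0,2],
    [0,0,2]
  ],
  "gripper": [8.54,8.54,8.54,8.54,8.54,8.54,8.54,8.54,8.54,8.54,8.54,8.54]
}}

```text
clock: 3.45
tcp_pos: [0.5201, 0.2198, 0.191]
tool_rot: [0.0, 0.64, 0.769, 0.0]
force: [0.9, 0.6, -0.5]
gripper_width: 0.0853
grasp_force: 0.0
```

Run:
```python
from h import *
s=monitor.get_state(); print(s["clock"],s["tcp_pos"],s["tool_rot"],s["force"])
q=s["tool_rot"]; Rm=R.from_quat([q[1],q[2],q[3],q[0]]).as_matrix(); print(Rm.round(4))
p=s["tcp_pos"]; T=[]
for c in("scene","top"):
    im=capture(c); cv2.imwrite(f"pics/{c}1.png",im[...,::-1])
    ctr=proj(c,p)[0]; S=(ctr-[50,35]).astype(int)
    v=cv2.resize(im[S[1]:S[1]+75,S[0]:S[0]+100,::-1],None,fx=7.9,fy=7.9,interpolation=0)[:,:]
    v=cv2.resize(v,(396,297))
    pts=[p,p+Rm[:,1]*.0427-Rm[:,2]*.013,p-Rm[:,1]*.0427-Rm[:,2]*.013]+[[.5195,.2205,.131]]
    for k,u in enumerate(proj(c,pts)): cv2.circle(v,tuple(((u-S+.5)*3.96).astype(int)),3,[(0,255,0),(0,255,255),(0,255,255),(255,0,255)][k],-1)
    T.append(v)
cv2.imwrite("pics/g1.png",np.hstack(T))
```

```text
3.45 [0.52013544 0.21982004 0.19097763] [1.66052785e-04 6.39714865e-01 7.68612255e-01 2.54838363e-04] [ 0.87052546  0.63838214 -0.46547878]
[[-1.815e-01  9.834e-01  6.000e-04]
 [ 9.834e-01  1.815e-01  2.000e-04]
 [ 1.000e-04  6.000e-04 -1.000e+00]]
```

View pics/g1.png

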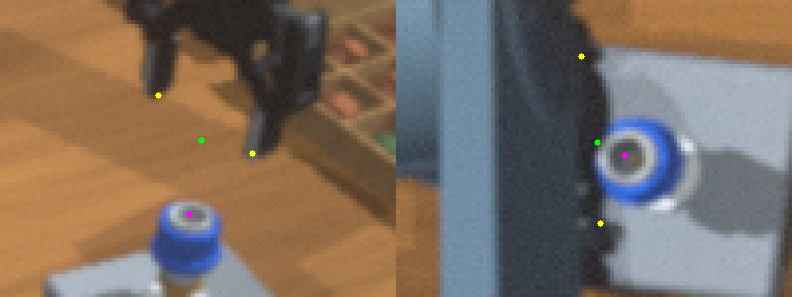

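Call:
{"method": "apply_moves", "body": {
  "delta_rot": [
    [0,0,0],
    [0,0,0],
    [0,0,0],
    [0,0,0],
    [0,0,0],
    [0,0,0],
    [0,0,0],
    [0,0,0],
    [0,0,0],
    [0,0,0],
    [0,0,0]
  ],
  "slide": [
    [0,0,2.5],
    [0,0,2.5],
    [0,0,2],
    [0,0,1.4],
    [0,0,0],
    [0,0,0],
    [0,0,0],
    [0,0,0],
    [0,0,0],
    [0,0,0],
    [0,0,0]
  ],
  "gripper": [8.54,8.54,8.54,8.54,8.54,5.5,4,4,4,4,4],
  "grip_force": 40
}}

```text
clock: 4.92
tcp_pos: [0.5199, 0.2206, 0.1081]
tool_rot: [0.0, 0.639, 0.769, 0.0]
force: [-1.4, -0.1, 5.5]
gripper_width: 0.0409
grasp_force: 39.2
```

Call:
{"method": "apply_moves", "body": {
  "delta_rot": [
    [0,0,0],
    [0,0,0],
    [0,0,0],
    [0,0,0],
    [0,0,0]
  ],
  "slide": [
    [0,0,0.25],
    [0,0,0.25],
    [0,0,0.25],
    [0,0,0.25],
    [0,0,0]
  ],
  "gripper": [4,4,4,4,4]
}}

```text
clock: 5.55
tcp_pos: [0.52, 0.2207, 0.0989]
tool_rot: [0.0, 0.639, 0.769, 0.0]
force: [-4.1, -1.6, 12.1]
gripper_width: 0.0407
grasp_force: 41.5
```

Call:
{"method": "apply_moves", "body": {
  "delta_rot": [
    [0,0,0],
    [0,0,0],
    [0,0,0],
    [0,0,0]
  ],
  "slide": [
    [0,0,0.1],
    [0,0,0.1],
    [0,0,0.1],
    [0,0,0]
  ],
  "gripper": [4,4,4,4]
}}

```text
clock: 6.05
tcp_pos: [0.5201, 0.2207, 0.0979]
tool_rot: [0.001, 0.639, 0.769, 0.0]
force: [-11.6, -2.9, 26.8]
gripper_width: 0.0406
grasp_force: 46.2
```

Call:
{"method": "apply_moves", "body": {
  "delta_rot": [
    [0,0,0],
    [0,0,0],
    [0,0,0],
    [0,0,0],
    [0,0,0],
    [0,0,0],
    [0,0,0],
    [0,0,0]
  ],
  "slide": [
    [0,0,0],
    [0,0,0],
    [0,0,0],
    [0,0,-2],
    [0,0,-4],
    [0,0,-4],
    [0,0,-4],
    [0,0,0]
  ],
  "gripper": [8.5,8.5,8.5,8.5,8.5,8.5,8.5,8.5]
}}

```text
clock: 7.05
tcp_pos: [0.5217, 0.221, 0.238]
tool_rot: [0.002, 0.639, 0.769, 0.003]
force: [1.3, 0.2, 1.0]
gripper_width: 0.0848
grasp_force: 0.0
```

Run:
```python
from h import *
s=monitor.get_state(); print(s["clock"],s["tcp_pos"],s["force"])
ims={}
for c in("scene","top"):
    ims[c]=capture(c); cv2.imwrite(f"pics/{c}2.png",ims[c][...,::-1])
print(fit(ims,["scene"],lambda x,y,s:sleeve_parts(x,y,.131,s),[.52,.2205,.008],"blue",36))
for sl in(0,.01): print(sl,fit(ims,["scene"],lambda x,y:sleeve_parts(x,y,.131,sl),[.52,.2205],"blue",36))
for sl in(0,.01): print(sl,fit(ims,["scene"],lambda m:sleeve_parts(.5198,.2206,m,sl),[.131],"blue",36))
S=(proj("scene",[.52,.2205,.115])[0]-[25,25]).astype(int)
o=[cv2.resize(cv2.imread(f"pics/scene{k}.png")[S[1]:S[1]+50,S[0]:S[0]+50],(390,390),interpolation=0) for k in(0,2)]
cv2.imwrite("pics/g2.png",np.hstack(o))
```

```text
7.05 [0.52169931 0.22095745 0.23800156] [1.26237635 0.17253079 1.01778904]
(array([0.4820462 , 0.25445048, 0.04737752]), np.float64(3.149853705435869))
0 (array([0.5292303 , 0.21490931]), np.float64(12.214607187981802))
0.01 (array([0.5191729 , 0.22329934]), np.float64(7.946675397351761))
0 (array([0.1225625]), np.float64(14.79841778773513))
0.01 (array([0.13264063]), np.float64(13.624460247678972))
```

View pics/g2.png

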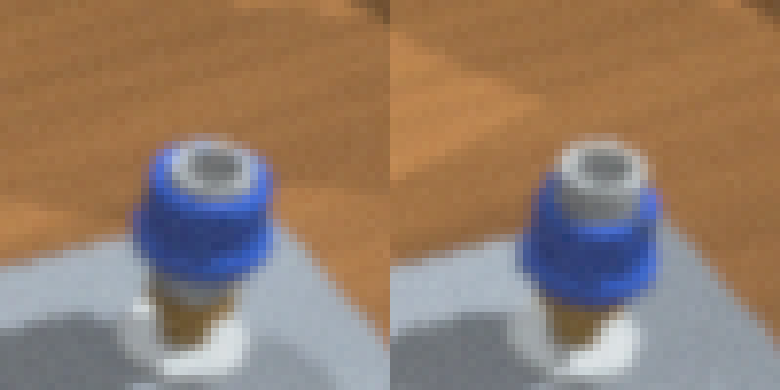

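Call:
{"method": "apply_moves", "body": {
  "delta_rot": [
    [0,0,0],
    [0,0,0],
    [0,0,0],
    [0,0,0],
    [0,0,0],
    [0,0,0],
    [0,0,0],
    [0,0,0],
    [0,0,0],
    [0,0,0]
  ],
  "slide": [
    [-4.28,-0.45,0],
    [-4.28,-0.45,0],
    [-4.28,-0.45,0],
    [-4.28,-0.45,0],
    [-4.28,-0.45,0],
    [-4.28,-0.45,0],
    [-4.28,-0.45,0],
    [-4.28,-0.45,0],
    [-4.28,-0.46,0],
    [-4.28,-0.46,0]
  ],
  "gripper": [8.5,8.5,8.5,8.5,8.5,8.5,8.5,8.5,8.5,8.5]
}}

```text
clock: 8.4
tcp_pos: [0.5524, -0.2094, 0.2319]
tool_rot: [-0.002, 0.639, 0.769, -0.0]
force: [0.7, 0.3, 1.0]
gripper_width: 0.0852
grasp_force: 0.0
```

Call:
{"method": "apply_moves", "body": {
  "delta_rot": [
    [0,0,0],
    [0,0,0],
    [0,0,0]
  ],
  "slide": [
    [0,0,3],
    [0,0,3],
    [0,0,0]
  ],
  "gripper": [8.5,8.5,8.5]
}}

```text
clock: 8.78
tcp_pos: [0.5506, -0.2071, 0.1696]
tool_rot: [-0.005, 0.639, 0.769, -0.001]
force: [-0.8, -0.1, -0.4]
gripper_width: 0.0853
grasp_force: 0.0
```

Run:
```python
from h import *
s=monitor.get_state(); print(s["clock"],s["tcp_pos"],s["tool_rot"])
q=s["tool_rot"]; Rm=R.from_quat([q[1],q[2],q[3],q[0]]).as_matrix(); print(Rm.round(4))
im=capture("scene");capt=capture("top")
for c,i in(("scene",im),("top",capt)):
    cv2.imwrite(f"pics/{c}3.png",i[...,::-1]); print(c,fit({c:i},[c],lambda x,y:jet_parts(x,y,.007),[.555,-.208],"red",32))
tgt=np.array([.555,-.2083,.050]); print(Rm.T@(tgt-s["tcp_pos"])*100)
```

```text
8.775 [ 0.55059521 -0.2070652   0.16960828] [-4.51555335e-03  6.39287676e-01  7.68954150e-01 -6.26608646e-04]
[[-0.1826  0.9832 -0.0077]
 [ 0.9832  0.1826  0.0048]
 [ 0.0061 -0.0067 -1.    ]]
scene (array([ 0.55647753, -0.20632685]), np.float64(25.28659352686278))
top (array([ 0.55540693, -0.21204724]), np.float64(98.85974734756486))
[-0.2753052   0.49109272 11.95632479]
```

Call:
{"method": "apply_moves", "body": {
  "delta_rot": [
    [-0.38,-0.35,0],
    [0,0,0],
    [0,0,0],
    [0,0,0]
  ],
  "slide": [
    [0,0,0],
    [-0.2,0.5,2.5],
    [0,0,2],
    [0,0,0]
  ],
  "gripper": [8.5,8.5,8.5,8.5]
}}

```text
clock: 9.38
tcp_pos: [0.5578, -0.209, 0.1277]
tool_rot: [0.003, 0.639, 0.769, 0.0]
force: [-0.4, 0.8, -0.3]
gripper_width: 0.0849
grasp_force: 0.0
```

```bash
cat > st.py <<'E'
from h import *
import sys
s=monitor.get_state(); q=s["tool_rot"]; Rm=R.from_quat([q[1],q[2],q[3],q[0]]).as_matrix()
t=Rm.T@[0,0,-1]; print(s["clock"],s["tcp_pos"].round(4),"zaxis",Rm[:,2].round(4),"fixrot deg",np.degrees([-t[1],t[0]]).round(2),"F",s["force"].round(1),"w",round(s["gripper_width"],4))
if len(sys.argv)>3: print("slide cm",(Rm.T@(np.array(sys.argv[1:4],float)-s["tcp_pos"])*100).round(2))
E
python3 st.py .5555 -.208 .050
```

```text
9.375 [ 0.5578 -0.209   0.1277] zaxis [ 0.0047 -0.0031 -1.    ] fixrot deg [0.23 0.22] F [-0.4  0.8 -0.3] w 0.0849
slide cm [ 0.17 -0.24  7.77]
```

Call:
{"method": "apply_moves", "body": {
  "delta_rot": [
    [0,0,0],
    [0,0,0],
    [0,0,0],
    [0,0,0]
  ],
  "slide": [
    [0,0,0],
    [0,0,0],
    [0,0,0],
    [0,0,0]
  ],
  "gripper": [8.5,8.5,8.5,8.5]
}}

```text
clock: 9.88
tcp_pos: [0.5592, -0.2099, 0.1298]
tool_rot: [0.005, 0.639, 0.769, 0.001]
force: [0.0, -0.3, -0.4]
gripper_width: 0.0851
grasp_force: 0.0
```

```bash
python3 st.py .5555 -.208 .050
```

```text
9.875 [ 0.5592 -0.2099  0.1298] zaxis [ 0.0082 -0.0052 -1.    ] fixrot deg [0.41 0.38] F [ 0.  -0.3 -0.4] w 0.0851
slide cm [ 0.31 -0.38  7.97]
```

Call:
{"method": "apply_moves", "body": {
  "delta_rot": [
    [0.4,0.37,0],
    [0,0,0],
    [0,0,0],
    [0,0,0],
    [0,0,0]
  ],
  "slide": [
    [0.3,-0.38,0],
    [0,0,0],
    [0,0,0],
    [0,0,0],
    [0,0,0]
  ],
  "gripper": [8.5,8.5,8.5,8.5,8.5]
}}

```text
clock: 10.5
tcp_pos: [0.5547, -0.2075, 0.1293]
tool_rot: [-0.0, 0.639, 0.769, -0.0]
force: [-0.6, 0.5, -0.3]
gripper_width: 0.0852
grasp_force: 0.0
```

```bash
python3 st.py .5555 -.208 .050
```

```text
10.5 [ 0.5547 -0.2075  0.1293] zaxis [-4.e-04  3.e-04 -1.e+00] fixrot deg [-0.02 -0.02] F [-0.6  0.5 -0.3] w 0.0852
slide cm [-0.06  0.07  7.93]
```

Call:
{"method": "apply_moves", "body": {
  "delta_rot": [
    [0,0,0],
    [0,0,0],
    [0,0,0],
    [0,0,0],
    [0,0,0],
    [0,0,0],
    [0,0,0],
    [0,0,0],
    [0,0,0],
    [0,0,0],
    [0,0,0],
    [0,0,0]
  ],
  "slide": [
    [-0.05,0.05,2],
    [0,0,2],
    [0,0,2],
    [0,0,1.3],
    [0,0,0.6],
    [0,0,0],
    [0,0,0],
    [0,0,0],
    [0,0,0],
    [0,0,0],
    [0,0,0],
    [0,0,0]
  ],
  "gripper": [8.5,8.5,8.5,8.5,8.5,8.5,5,3.5,2.6,2.6,2.6,2.6],
  "grip_force": 40
}}

```text
clock: 12.0
tcp_pos: [0.5556, -0.2081, 0.0509]
tool_rot: [0.0, 0.639, 0.769, 0.0]
force: [-0.7, 0.8, 5.8]
gripper_width: 0.027
grasp_force: 39.2
```

```bash
python3 st.py
```

```text
12.0 [ 0.5556 -0.2081  0.0509] zaxis [ 3.e-04 -2.e-04 -1.e+00] fixrot deg [0.01 0.01] F [-0.7  0.8  5.8] w 0.027
```

Call:
{"method": "apply_moves", "body": {
  "delta_rot": [
    [0,0,0],
    [0,0,0],
    [0,0,0],
    [0,0,0],
    [0,0,0],
    [0,0,0],
    [0,0,0],
    [0,0,0],
    [0,0,0],
    [0,0,0]
  ],
  "slide": [
    [0,0,-0.5],
    [0,0,-1],
    [0,0,-2],
    [0,0,-2.5],
    [0,0,-3],
    [0,0,-3],
    [0,0,-3],
    [0,0,-1],
    [0,0,0],
    [0,0,0]
  ],
  "gripper": [2.6,2.6,2.6,2.6,2.6,2.6,2.6,2.6,2.6,2.6]
}}

```text
clock: 13.25
tcp_pos: [0.5546, -0.2075, 0.2089]
tool_rot: [-0.001, 0.639, 0.769, -0.0]
force: [-0.5, -0.3, -1.1]
gripper_width: 0.0271
grasp_force: 39.5
```

```bash
python3 st.py .5197 .2206 .211
```

```text
13.25 [ 0.5546 -0.2075  0.2089] zaxis [-0.0024  0.0015 -1.    ] fixrot deg [-0.12 -0.11] F [-0.5 -0.3 -1.1] w 0.0271
slide cm [42.73  4.4  -0.14]
```

Gripped and lifted. Move to above the coupler.

Call:
{"method": "apply_moves", "body": {
  "delta_rot": [
    [0,0,0],
    [0,0,0],
    [0,0,0],
    [0,0,0],
    [0,0,0],
    [0,0,0],
    [0,0,0],
    [0,0,0],
    [0,0,0],
    [0,0,0],
    [0,0,0],
    [0,0,0]
  ],
  "slide": [
    [2.7,0.3,0],
    [4,0.41,0],
    [4,0.41,0],
    [4,0.41,0],
    [4,0.41,0],
    [4,0.41,0],
    [4,0.41,0],
    [4,0.41,0],
    [4,0.41,0],
    [3.5,0.41,0],
    [2.5,0.23,0],
    [2,0.18,0]
  ],
  "gripper": [2.6,2.6,2.6,2.6,2.6,2.6,2.6,2.6,2.6,2.6,2.6,2.6]
}}

```text
clock: 14.75
tcp_pos: [0.5195, 0.2208, 0.209]
tool_rot: [-0.001, 0.639, 0.769, -0.001]
force: [-0.1, -0.1, -1.8]
gripper_width: 0.0275
grasp_force: 39.5
```

Call:
{"method": "apply_moves", "body": {
  "delta_rot": [
    [0,0,0],
    [0,0,0],
    [0,0,0],
    [0,0,0],
    [0,0,0],
    [0,0,0]
  ],
  "slide": [
    [0,0,0],
    [0,0,0],
    [0,0,0],
    [0,0,0],
    [0,0,0],
    [0,0,0]
  ],
  "gripper": [2.6,2.6,2.6,2.6,2.6,2.6]
}}

```text
clock: 15.5
tcp_pos: [0.5205, 0.2197, 0.2105]
tool_rot: [-0.0, 0.639, 0.769, -0.0]
force: [-0.3, -0.0, -1.1]
gripper_width: 0.027
grasp_force: 39.5
```

```bash
python3 st.py .5197 .2206 .185
python3 - <<'E'
from h import *
T=[]
for c in("scene","top"):
    im=capture(c); cv2.imwrite(f"pics/{c}4.png",im[...,::-1])
    S=(proj(c,[.52,.22,.15])[0]-[30,40]).astype(int); T.append(cv2.resize(im[S[1]:S[1]+80,S[0]:S[0]+60,::-1],(390,520),interpolation=0))
cv2.imwrite("pics/g4.png",np.hstack(T))
E
```

```text
15.5 [0.5205 0.2197 0.2105] zaxis [-4.e-04  3.e-04 -1.e+00] fixrot deg [-0.02 -0.02] F [-0.3 -0.  -1.1] w 0.027
slide cm [ 0.1  -0.06  2.55]
```

View pics/g4.png

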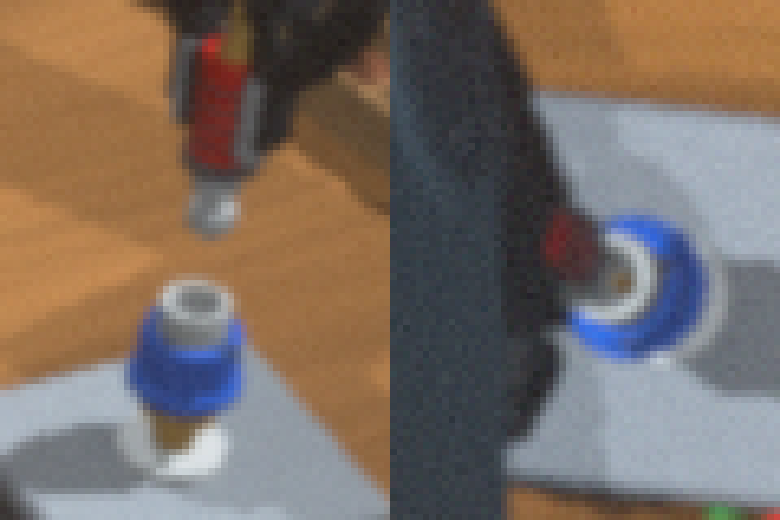

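Call:
{"method": "apply_moves", "body": {
  "delta_rot": [
    [0,0,0],
    [0,0,0],
    [0,0,0],
    [0,0,0],
    [0,0,0],
    [0,0,0],
    [0,0,0]
  ],
  "slide": [
    [0.05,-0.06,0.8],
    [0,0,0.8],
    [0,0,0.7],
    [0,0,0],
    [0,0,0],
    [0,0,0],
    [0,0,0]
  ],
  "gripper": [2.6,2.6,2.6,2.6,2.6,2.6,2.6]
}}

```text
clock: 16.48
tcp_pos: [0.5199, 0.2203, 0.1877]
tool_rot: [-0.0, 0.639, 0.769, 0.0]
force: [0.4, 0.6, -1.5]
gripper_width: 0.0271
grasp_force: 39.5
```

```bash
python3 st.py
python3 - <<'E'
from h import *
p=monitor.get_state()["tcp_pos"]; T=[]
for c in("scene","top"):
    im=capture(c); cv2.imwrite(f"pics/{c}5.png",im[...,::-1])
    S=(proj(c,[.52,.22,.14])[0]-[20,22]).astype(int); v=cv2.resize(im[S[1]:S[1]+45,S[0]:S[0]+40,::-1],(400,450),interpolation=cv2.INTER_NEAREST)
    def ring(x,y,z,d,col):
        a=np.linspace(0,2*np.pi,60); u=((proj(c,np.c_[x+d/2*np.cos(a),y+d/2*np.sin(a),0*a+z])-S+.5)*10).astype(np.int32)
        cv2.polylines(v,[u],True,col,1)
    for z,d in((0,.013),(.039,.032)): ring(p[0],p[1],p[2]-.044+z,d,(0,255,0))
    for d in(.022,.030): ring(.5197,.2206,.1315,d,(0,255,255))
    ring(.5197,.2206,.1315-.014,.042,(255,255,0))
    T.append(v)
cv2.imwrite("pics/g5.png",np.hstack(T))
E
```

```text
16.475 [0.5199 0.2203 0.1877] zaxis [ 1.e-04  4.e-04 -1.e+00] fixrot deg [ 0.01 -0.02] F [ 0.4  0.6 -1.5] w 0.0271
```

View pics/g5.png

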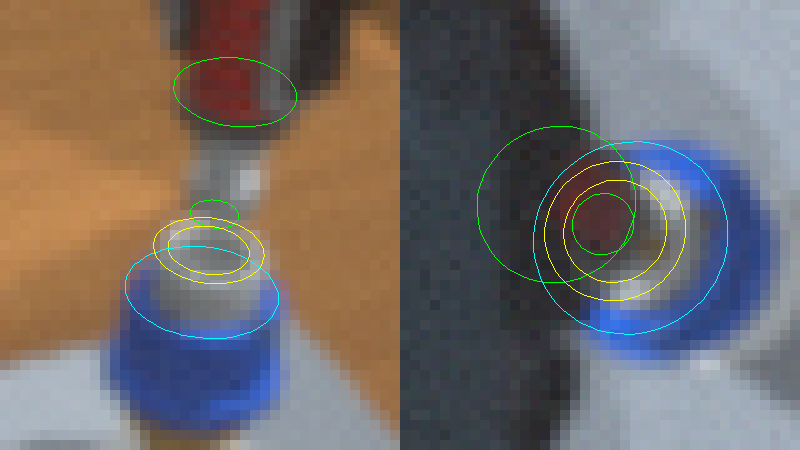

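Run:
```python
from h import *
print(proj("top",[.5197,.2206,.1315]),cam("top"),proj("scene",[.5197,.2206,.1315]))
ims={c:[cv2.imread(f"pics/{c}{k}.png")[...,::-1] for k in(0,2,4,5)] for c in("scene","top")}
a=ims["top"]
for k in(1,2,3):
  for sl in((slice(200,270),slice(105,125)),(slice(0,150),slice(260,420))):
    print(k,cv2.phaseCorrelate(a[0][sl][...,1].astype(np.float32),a[k][sl][...,1].astype(np.float32)))
# blue centroid in top
for k in range(4):
    m=soft(a[k],"blue")[200:260,105:175]>.6; y,x=np.nonzero(m); print(k,x.min()+105,x.max()+105,y.min()+200,y.max()+200)
for sl in(0,): 
  p,f=fit({"top":a[0]},["top"],lambda x,y:sleeve_parts(x,y,.1315),[.5197,.2206],"blue",36); print(p,f)
```

```text
[[134.03357615 227.60538657]] (array([[448.97348623,   0.        , 256.00920577],
       [  0.        , 448.97348623, 198.32712216],
       [  0.        ,   0.        ,   1.        ]]), array([ 2.17406469, -2.11639368,  0.20769836]), array([-0.05773472,  0.60331634,  1.01145896])) [[328.38336522 125.52884775]]
1 ((54.233033112323156, -6.437788383568879), 0.005608491765128241)
1 ((-0.059116792307804644, -0.015468016214995828), 0.9896461849212647)
2 ((0.2502370658337849, 0.5888378113303574), 0.18389407727453444)
2 ((-0.028538850995303733, -0.011825148386719775), 1.0087096219062806)
3 ((6.377652411373553, 0.22256889873059293), 0.2975541565153334)
3 ((-0.03039628405667827, 9.426241915377886e-05), 0.9969144775072734)
0 126 148 219 240
1 127 149 219 240
2 129 149 219 240
3 131 149 219 240
[0.51912876 0.21956023] 11.35234637944864
```

Run:
```python
from h import *
for c,k in(("top",0),("scene",0)):
    im=cv2.imread(f"pics/{c}{k}.png")[...,::-1]; S=(proj(c,[.5197,.2206,.128])[0].round()-18).astype(int)
    t=soft(im,"blue")[S[1]:S[1]+36,S[0]:S[0]+36]
    y,x=np.nonzero(t>.6); hull=cv2.convexHull(np.c_[x,y].astype(np.int32)); H=np.zeros((36,36),np.uint8); cv2.fillConvexPoly(H,hull,1)
    if c=="top": H=cv2.erode(H,np.ones((3,3)))
    for m in(.129,.1315,.134):
        f=lambda p:((render(c,[(p[0],p[1],m-.004,m,.030,1)],S,36,36)-(1-t))[H>0]**2).sum()
        r=minimize(f,[.5197,.2206],method="Nelder-Mead",options=dict(initial_simplex=[[.5197,.2206],[.5237,.2206],[.5197,.2246]])); print(c,m,r.x.round(4),r.fun.round(2))
    # bore: darkness
    g=im.astype(float).mean(2); q=proj(c,[.5197,.2206,.1315])[0]; X0,Y0=(q.round()-7).astype(int); w=g[Y0:Y0+15,X0:X0+15]; print(q.round(1),"origin",X0,Y0); print(w.round().astype(int))
```

```text
top 0.129 [0.5191 0.2192] 0.87
top 0.1315 [0.5188 0.2186] 0.92
top 0.134 [0.5186 0.218 ] 0.99
[134.  227.6] origin 127 221
[[168 168 162 151 152 154 164 164 167 165 161 151 146 139 126]
 [174 165 161 158 165 177 185 188 189 184 181 172 163 147 140]
 [171 164 165 177 193 193 178 165 161 170 181 185 183 165 149]
 [167 164 177 198 192 167 145 124 112 118 140 170 193 184 160]
 [164 168 191 196 167 124 107  97  79  80 104 140 176 197 172]
 [163 174 191 177 134 104  96  91  80  84  91 112 157 189 183]
 [170 189 200 165 117  91  93  91  97  94  94 105 143 186 186]
 [176 203 209 164 111  89  86  96 105 102 102  98 135 184 192]
 [173 206 215 170 112  92  89 102 101 108  94  95 128 181 184]
 [167 198 212 178 126  96  91  96 101 108  99 109 147 179 172]
 [160 178 199 189 154 118 100  98 105 109 116 143 178 182 156]
 [160 164 185 196 181 153 132 122 122 133 150 179 185 176 143]
 [163 156 168 185 191 187 171 168 172 175 190 193 180 151 126]
 [170 156 147 157 172 177 183 187 189 185 181 171 157 138 123]
 [171 158 149 143 146 151 157 165 167 168 154 146 146 137 121]]
scene 0.129 [0.5179 0.2237] 5.9
[... 342 characters left out ...]
5 115]
 [113 119 129 140 157 164 172 169 166 161 150 139 130 116 113]
 [115 132 148 174 186 170 149 140 140 142 152 167 162 137 120]
 [121 137 161 191 184 152 127 113 116 116 122 150 176 160 134]
 [124 131 146 181 173 145 123 113 111 109 109 134 177 171 148]
 [117 130 128 154 170 159 137 122 121 120 126 153 181 167 146]
 [105 116 116 127 149 164 163 143 138 145 155 176 177 151 140]
 [ 87 100 111 116 126 132 139 139 147 152 151 156 156 142 135]
 [ 81  85  97 110 121 116 120 125 132 134 134 136 141 133 129]
 [ 78  78  86  93 103 106 117 123 130 132 130 127 126 118 116]
 [ 75  76  76  76  88  92  93  97 100  98 103 106 104  96 103]
 [ 74  72  74  79  76  79  77  80  82  77  82  84  89  89 104]]
```

Call:
{"method": "apply_moves", "body": {
  "delta_rot": [
    [0,0,0],
    [0,0,0],
    [0,0,0],
    [0,0,0],
    [0,0,0],
    [0,0,0]
  ],
  "slide": [
    [0,-0.03,0.4],
    [0,0,0.4],
    [0,0,0.3],
    [0,0,0.3],
    [0,0,0.2],
    [0,0,0]
  ],
  "gripper": [2.6,2.6,2.6,2.6,2.6,2.6]
}}

```text
clock: 17.32
tcp_pos: [0.5194, 0.2202, 0.1712]
tool_rot: [-0.0, 0.639, 0.769, -0.0]
force: [0.1, 0.5, -0.7]
gripper_width: 0.027
grasp_force: 39.5
```

```bash
python3 st.py
```

```text
17.325 [0.5194 0.2202 0.1712] zaxis [-8.e-04  2.e-04 -1.e+00] fixrot deg [-0.04 -0.02] F [ 0.1  0.5 -0.7] w 0.027
```

Call:
{"method": "apply_moves", "body": {
  "delta_rot": [
    [0,0,0],
    [0,0,0],
    [0,0,0],
    [0,0,0],
    [0,0,0]
  ],
  "slide": [
    [0,0,0.2],
    [0,0,0.2],
    [0,0,0.2],
    [0,0,0.2],
    [0,0,0]
  ],
  "gripper": [2.6,2.6,2.6,2.6,2.6]
}}

```text
clock: 17.95
tcp_pos: [0.5193, 0.2202, 0.1632]
tool_rot: [-0.0, 0.639, 0.769, -0.0]
force: [-0.8, 0.9, -1.6]
gripper_width: 0.0271
grasp_force: 39.5
```

Call:
{"method": "apply_moves", "body": {
  "delta_rot": [
    [0,0,0],
    [0,0,0],
    [0,0,0],
    [0,0,0],
    [0,0,0]
  ],
  "slide": [
    [0,0,0.2],
    [0,0,0.2],
    [0,0,0.2],
    [0,0,0.2],
    [0,0,0]
  ],
  "gripper": [2.6,2.6,2.6,2.6,2.6]
}}

```text
clock: 18.58
tcp_pos: [0.5193, 0.2202, 0.1552]
tool_rot: [-0.0, 0.639, 0.769, -0.0]
force: [-0.0, 0.2, -1.6]
gripper_width: 0.0273
grasp_force: 39.5
```

Call:
{"method": "apply_moves", "body": {
  "delta_rot": [
    [0,0,0],
    [0,0,0],
    [0,0,0],
    [0,0,0],
    [0,0,0]
  ],
  "slide": [
    [0,0,0.15],
    [0,0,0.15],
    [0,0,0.15],
    [0,0,0.15],
    [0,0,0]
  ],
  "gripper": [2.6,2.6,2.6,2.6,2.6]
}}

```text
clock: 19.2
tcp_pos: [0.5196, 0.2203, 0.1497]
tool_rot: [-0.0, 0.639, 0.769, 0.0]
force: [-2.1, -0.9, 4.8]
gripper_width: 0.027
grasp_force: 40.1
```

Call:
{"method": "apply_moves", "body": {
  "delta_rot": [
    [0,0,0],
    [0,0,0],
    [0,0,0],
    [0,0,0],
    [0,0,0]
  ],
  "slide": [
    [0,0,0.15],
    [0,0,0.15],
    [0,0,0.1],
    [0,0,0.1],
    [0,0,0]
  ],
  "gripper": [2.6,2.6,2.6,2.6,2.6]
}}

```text
clock: 19.82
tcp_pos: [0.5197, 0.2203, 0.1447]
tool_rot: [-0.0, 0.639, 0.769, 0.0]
force: [-1.9, -0.4, 5.7]
gripper_width: 0.0271
grasp_force: 40.2
```

Call:
{"method": "apply_moves", "body": {
  "delta_rot": [
    [0,0,0],
    [0,0,0],
    [0,0,0],
    [0,0,0]
  ],
  "slide": [
    [0,0,0.1],
    [0,0,0.1],
    [0,0,0],
    [0,0,0]
  ],
  "gripper": [2.6,2.6,2.6,2.6]
}}

```text
clock: 20.32
tcp_pos: [0.5198, 0.2203, 0.1433]
tool_rot: [0.0, 0.639, 0.769, 0.0]
force: [-2.8, -0.6, 11.0]
gripper_width: 0.0271
grasp_force: 40.7
```

Run:
```python
from h import *
im=capture("scene"); cv2.imwrite("pics/scene6.png",im[...,::-1])
S=(proj("scene",[.52,.2205,.125])[0]-[25,25]).astype(int)
o=[cv2.resize(cv2.imread(f"pics/scene{k}.png")[S[1]:S[1]+50,S[0]:S[0]+50],(390,390),interpolation=0) for k in(5,6)]
cv2.imwrite("pics/g6.png",np.hstack(o))
for sl in(0,.01): print(sl,fit({"scene":im},["scene"],lambda x,y:sleeve_parts(x,y,.1315,sl)[:2]+[(x,y,.1315-.004-sl,.18,.031,0)],[.5198,.2206],"blue",36))
```

```text
0 (array([0.52951565, 0.21456732]), np.float64(10.425529239231174))
0.01 (array([0.51960878, 0.22296596]), np.float64(7.57294786165542))
```

View pics/g6.png

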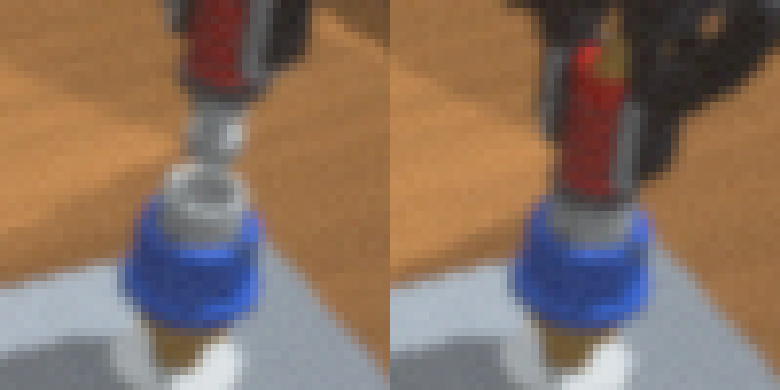

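Call:
{"method": "apply_moves", "body": {
  "delta_rot": [
    [0,0,0],
    [0,0,0],
    [0,0,0]
  ],
  "slide": [
    [0,0,0.1],
    [0,0,0],
    [0,0,0]
  ],
  "gripper": [2.6,2.6,2.6]
}}

```text
clock: 20.75
tcp_pos: [0.5198, 0.2203, 0.1422]
tool_rot: [0.0, 0.639, 0.769, 0.0]
force: [-3.5, -1.2, 9.4]
gripper_width: 0.0271
grasp_force: 40.7
```

Call:
{"method": "apply_moves", "body": {
  "delta_rot": [
    [0,0,0],
    [0,0,0],
    [0,0,0]
  ],
  "slide": [
    [0,0,0.1],
    [0,0,0],
    [0,0,0]
  ],
  "gripper": [2.6,2.6,2.6]
}}

```text
clock: 21.12
tcp_pos: [0.52, 0.2204, 0.142]
tool_rot: [0.0, 0.639, 0.769, 0.001]
force: [-3.4, -1.0, 8.1]
gripper_width: 0.0273
grasp_force: 40.7
```

```bash
cat > sl.py <<'E'
from h import *
im=capture("scene"); cv2.imwrite("pics/scene7.png",im[...,::-1])
for sl in(0,.01): print(sl,fit({"scene":im},["scene"],lambda x,y:sleeve_parts(x,y,.1315,sl)[:2]+[(x,y,.1315-.004-sl,.18,.031,0)],[.5198,.2206],"blue",36))
E
python3 sl.py
```

```text
0 (array([0.51999677, 0.22262547]), np.float64(8.8599953489824))
0.01 (array([0.50991179, 0.23101025]), np.float64(6.558302732045554))
```

Call:
{"method": "apply_moves", "body": {
  "delta_rot": [
    [0,0,0],
    [0,0,0],
    [0,0,0],
    [0,0,0],
    [0,0,0],
    [0,0,0],
    [0,0,0],
    [0,0,0],
    [0,0,0],
    [0,0,0],
    [0,0,0],
    [0,0,0]
  ],
  "slide": [
    [0,0,-0.1],
    [0,0,0],
    [0,0,0],
    [0,0,0],
    [0,0,-1],
    [0,0,-2],
    [0,0,-3],
    [0,0,-3],
    [0,0,-3],
    [0,0,-3],
    [0,0,0],
    [0,0,0]
  ],
  "gripper": [2.6,4,6,8,8.5,8.5,8.5,8.5,8.5,8.5,8.5,8.5]
}}

```text
clock: 22.68
tcp_pos: [0.5192, 0.2201, 0.2908]
tool_rot: [-0.0, 0.639, 0.769, -0.0]
force: [-0.9, 0.4, -0.5]
gripper_width: 0.0849
grasp_force: 0.0
```

```bash
python3 sl.py; python3 st.py
python3 - <<'E'
from h import *
im=cv2.imread("pics/scene7.png"); S=(proj("scene",[.52,.2205,.14])[0]-[25,25]).astype(int)
v=np.hstack([im[S[1]:S[1]+50,S[0]:S[0]+50],im[160:210,150:250]]); cv2.imwrite("pics/g7.png",cv2.resize(v,(780,260),interpolation=0))
print(fit({"scene":im[...,::-1]},["scene"],lambda x,y:jet_parts(x,y,.099),[.52,.2205],"red",32))
E
```

```text
0 (array([0.51979951, 0.22265581]), np.float64(8.317901217108485))
0.01 (array([0.50972729, 0.23112407]), np.float64(6.074165646674498))
22.725 [0.5189 0.2201 0.2902] zaxis [-2.3e-03 -1.0e-04 -1.0e+00] fixrot deg [-0.13 -0.02] F [ 0.4 -0.7 -0.8] w 0.0848
(array([0.51712395, 0.22454606]), np.float64(9.863816113281905))
```

View pics/g7.png

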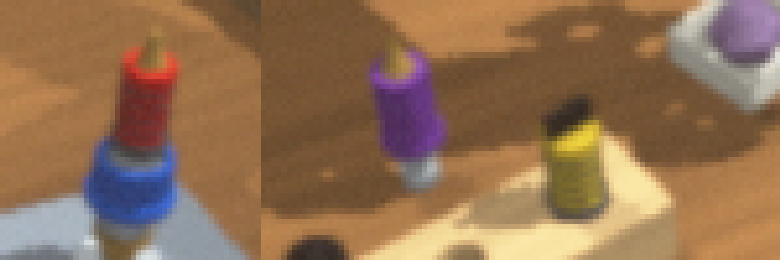

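The last picture shows the jet standing upright in the coupler with the sleeve forward, and the other heads undisturbed. I'm handing in.

```bash
python3 -c "
from rig import *
print(hand_in())"
```

```text
the job is handed in; nothing more can be done
None
```

The job is handed in: I pulled the blue sleeve back until it stayed, then pushed the red jet gently into the coupler (about 11 N at most). The sleeve sprang forward over it, and in the last picture the jet stands there on its own with the gripper clear and the heads still in the rack undisturbed.

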